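Unstack the blue vanity cup onto the riser

TASK

Two pairs of nested cups stand on the vanity. Lift the blue cup straight up out of the white cup it is pressed into, leaving that white cup where it stands, and keeping the blue cup upright lower it onto the middle of the round cork coaster on the clear riser, letting go only once it stands there. Leave the coral pair alone.

Things in the scene. Friction and masses are not known exactly. Their poses are not given: they have to be found in the camera images.
- blue_cup_mid (a point): Centre (half-way up, on the axis) of the blue open cup, 85 mm tall, about 0.12 kg, z up. Its lower 40 mm, a 48 mm diameter barrel, is pressed into a white cup; its upper 45 mm, straight-sided, 58 mm outer diameter, 5 mm wall, stands free above the white rim (from 2.5 mm below this point to 42.5 mm above). Felt pads hold it: 2 to 4 N beyond its weight frees it; clear after 40 mm of lift.
- blue_base_rim (a point): Centre of the rim of the white cup under the blue one: loose, 62 mm outer diameter, 60 mm tall, about 0.65 kg, standing on the vanity top; this point is on its axis, 60 mm above its underside. Three sprung grey felt pads inside it grip the blue cup's barrel.
- coaster_top (a point): Centre of the top face of the round cork coaster (90 mm diameter) fixed on the clear acrylic riser (130 x 160 mm, its x and y axes along these sides). The riser is fixed to the vanity; the coaster's top is 65 mm above the vanity top.
- coral_cup_mid (a point): Centre (half-way up) of the coral (terracotta) cup, same shape as the blue one, nested in its own white cup, 105 mm tall together: the pair to leave alone. Also there, not needed: a flat steel tin 18 mm tall near the robot, and at the far side, all bottles over 0.13 m from the coaster centre and cup axes, a glass tray with three pump bottles up to 0.17 m tall.

How it is judged:
On the way, in this order (a step that is already met when the one before it is completed fails the run):
1. the blue cup is out of its white cup and clear above it, the white cup still in place (z of blue_cup_mid in the frame of blue_base_rim above 0.07 m and distance of blue_base_rim from where it was at the start of the episode below 0.02 m), for 0.1 s.
2. the blue cup is lowered onto the coaster while still held (not dropped) (horizontal distance between blue_cup_mid and coaster_top below 0.02 m and z of blue_cup_mid in the frame of coaster_top between 0.0345 and 0.0525 m and contact force between the fingers and blue_cup above 0.3 N), for 0.05 s.
At the end, for the whole second after the job is handed in: The blue cup stands released, upright within 10 degrees and at rest on the cork coaster, its axis within 20 mm of the coaster's centre; its white cup still stands upright within 20 mm of where it was, and the coral cup is within 20 mm of where it was (horizontal distance between blue_cup_mid and coaster_top below 0.02 m and z of blue_cup_mid in the frame of coaster_top between 0.0345 and 0.0505 m and angle between each of blue_cup_mid, blue_base_rim's own z axis and vertical below 0.175 rad and linear speed of blue_cup below 0.02 m/s and distance of each of blue_base_rim, coral_cup_mid from where it was at the start of the episode below 0.02 m); the robot touches nothing.
It fails at once if the white cup is lifted, shoved or carried off more than 20 mm (distance of blue_base_rim from where it was at the start of the episode above 0.02 m).
It fails at once if the coral cup is disturbed by more than 20 mm (distance of coral_cup_mid from where it was at the start of the episode above 0.02 m).
It fails at once if the blue cup is tipped more than 25 degrees (angle between blue_cup_mid's own z axis and vertical above 0.436 rad).
It also fails if it takes over 35 s, if anything falls off the work surface, if the arm or the gripper's body presses on something with over 40 N, if the wrist force passes 120 N, or if a joint passes its speed limit or range.

ROBOT

A 6-joint arm with a two-finger parallel gripper is mounted at the origin on the work surface. World frame = base frame: x ahead of the robot, y to its left, z up, the work surface at z = 0. Lengths are in m, angles in rad, forces in N, time in s.
With the tool pointing down it reaches from about 0.35 to 0.875 m from the base axis. Payload 4.2 kg.
Tool frame: the origin (TCP) lies between the finger pads; the fingertips stand 19 mm ahead of it and the grasp point (between the pads) is the TCP; z points along the fingers, y is the direction in which the jaws open and shut (so a half turn about z gives the same grasp; the last joint's range is limited). The gripper opens to 87 mm and grips with 3 to 60 N. Pads are 19 mm wide; open, the fingers measure 117 mm over their backs; the gripper's body (75 mm by 190 mm) begins 51 mm behind the grasp point.
Start: joints at [-1.078, 0.385, 0.008, 0, -1.194, -0.259], TCP at [0.145, -0.608, 0.242] pointing down, gripper open.
Joint ranges: [-3.14, 3.14], [-1.21, 2.06], [-1.07, 1.41], [-3.16, 2.05], [-2.99, -0.16], [-3.1, 3.1]. Speed limits (rad/s): [2.79, 2.79, 3.14, 3.14, 3.14, 3.14].

INTERFACE

Orientations are given as a rotation vector (axis times angle).
In Python, from rig import env gives the robot as it stands. The module is installed in compiled form; this text tells all that it offers.
- The arm moves only by the shell command python3 -m inch 'ROWS' [OPENING]. ROWS is JSON, a list of rows, each a list of 2 entries, a list of its own where there are three numbers: the shift along the tool's x, y, z in mm, then the turn about the tool's z in rad. In form: [[[dx, dy, dz], yaw], ...]. A call has 1 to 8 rows; each row shifts and turns the pose as measured when the row begins, along the tool's axes as they then stand; what a row does not reach is not made up. A row lasts 1/8 s, in which the tool goes at most 62.5 mm and 10.7 degrees, less where a joint would pass 70% of its speed; a pose out of reach is approached as far as the arm can. A call is refused whole if a number of a shift passes 62.5 or a number of a turn 0.188, either way. A call with a gripper value outside its range is refused whole. OPENING is the opening, from -1 (shut) to 1 (fully open), set as the call begins (- or left out, the last holds). The fingers move at their own pace and stop on an object; the grip force is fixed at half the most. Time passes only in rows, so rows that do not move let the fingers close. It gives the time, the measured TCP pose, the force and the opening at its end, in the units of the state.
- env.observe(): the state, without advancing time (a new reading comes with each control period).
- env.capture(name): name is "scene" or "side" or "wrist"; returns (picture, depth): 384x512x3 uint8, red, green, blue; 384x512 float32, m along the optical axis (not along the pixel's ray), 0 where there is no reading.
- env.camera_model(name): a dict with "fx", "fy", "cx", "cy" (pixels), "dist_coeffs" ([k1, k2, p1, p2, k3] as OpenCV has them; the pictures are not rectified), "T" (4x4, takes a point from camera to world coordinates). Camera axes: x right, y down, z forward; pixel columns grow to the right and rows downward; lengths in m; the calibration is good to about 2 mm. A picture is of the moment at which its call begins: read the wrist's pose just before it. camera_model takes no time and is no camera call; for the wrist camera it gives the pose at the moment of the call.
- env.close_job(): hands the job in, once; it reports no verdict.
The state is a dict: "time": time; "joint_positions": joint angles; "dq": joint speeds; "tau": joint torques, N m; "position": TCP position; "ee_rot": TCP orientation; "ft_force": force on the tool from outside, world axes, zero at the start; "moment": the same for the moment, N m; "grip_width": finger opening in m.
Only numpy, scipy, OpenCV 4.12 (cv2) and the standard library are available. Lean on these libraries where they do the work, as an engineer would, in place of code of your own. Each camera call takes 0.05 s, during which the arm holds its last target.

## Working session

There is one attempt and no reset: what is moved stays moved. The work goes in short steps, Python scripts to look and compute and a shell command to move; the robot and the scene stay as the last step left them, time stands still between calls to the robot, and variables do not carry over. Pictures are saved under pics/ and viewed, and the job is handed in when it is done.

```bash
mkdir -p pics
cat > h.py <<'E'
import numpy as np, cv2
from rig import env
def snap(n,f):
    m=env.camera_model(n); p,d=env.capture(n); cv2.imwrite('pics/'+f+'.png',p[:,:,::-1]); np.savez('pics/'+f+'.npz',p=p,d=d,T=m['T'],K=[m['fx'],m['fy'],m['cx'],m['cy']],dc=m['dist_coeffs']); return p,d,m
def pts(f):
    z=np.load('pics/'+f+'.npz'); p,d,T=z['p'],z['d'],z['T']; fx,fy,cx,cy=z['K']
    K=np.array([[fx,0,cx],[0,fy,cy],[0,0,1]])
    v,u=np.mgrid[0:d.shape[0],0:d.shape[1]]
    n=cv2.undistortPoints(np.stack([u,v],-1).reshape(-1,1,2).astype(np.float64),K,z['dc']).reshape(*d.shape,2)
    P=np.dstack([n*d[...,None],d]); return p,d,P@T[:3,:3].T+T[:3,3]
E
python3 - <<'E'
from h import *
for n in['scene','side','wrist']: 
    snap(n,n+'0')
print(env.observe())
E
```

```text
{'time': 0.15, 'joint_positions': array([-1.07841708e+00,  3.85387984e-01,  6.94239815e-03, -3.41186517e-04,
       -1.19399913e+00, -2.58591838e-01]), 'dq': array([-0.0008721 , -0.00364313,  0.00441685,  0.0006533 ,  0.00012688,
        0.00227036]), 'tau': array([-2.83070895e-04, -3.91052413e+01,  1.87587279e+01,  4.22239423e+00,
        1.23582972e-02, -1.34384363e-04]), 'position': array([ 0.14470111, -0.60758718,  0.24070864]), 'ee_rot': array([ 3.66164203e-01, -3.11986814e+00, -2.59132397e-03]), 'ft_force': array([-0.57872992,  0.22506444,  0.71832978]), 'moment': array([0.01408709, 0.01367978, 0.02388875]), 'grip_width': 0.08697592874947042}
```

View pics/scene0.png

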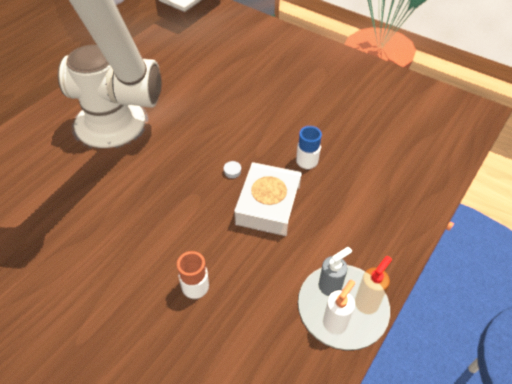

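View pics/side0.png

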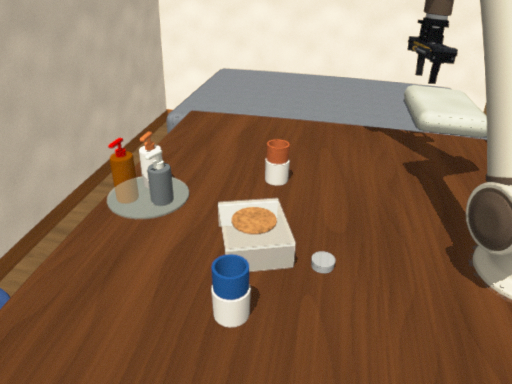

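View pics/wrist0.png

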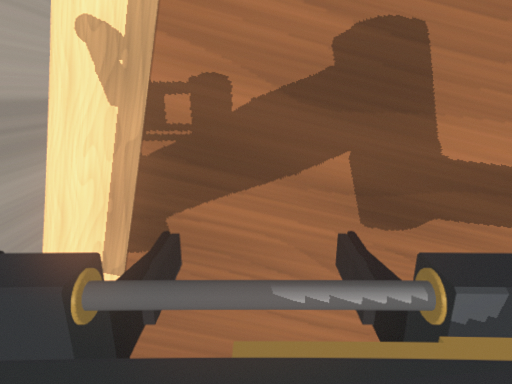

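The scene view has the blue cup at about (310,140), the coaster at (269,190) and the coral cup at (192,267). In the side view, blue is at (231,275), the coaster at (255,221) and coral at (278,152). The wrist view shows only the bare table edge.

```bash
cat > meas.py <<'E'
from h import *
def circ(xy):
    A=np.c_[2*xy,np.ones(len(xy))]; s=np.linalg.lstsq(A,(xy**2).sum(1),rcond=None)[0]; return s[:2],np.sqrt(s[2]+s[:2]@s[:2])
def ray_plane(f,uv,h):
    z=np.load('pics/'+f+'.npz'); T=z['T']; fx,fy,cx,cy=z['K']
    K=np.array([[fx,0,cx],[0,fy,cy],[0,0,1]])
    n=cv2.undistortPoints(np.asarray(uv,float).reshape(-1,1,2),K,z['dc']).reshape(-1,2)
    r=np.c_[n,np.ones(len(n))]@T[:3,:3].T; o=T[:3,3]; return o+r*((h-o[2])/r[:,2])[:,None]
def masks(p):
    H=cv2.cvtColor(p,cv2.COLOR_RGB2HSV); h,s,v=cv2.split(H)
    return dict(blue=((h>100)&(h<125)&(s>150)&(v>40)), coral=((h<10)&(s>150)&(v>120)), cork=((h>8)&(h<22)&(s>100)&(v>190)))
def big(m,box):
    q=np.zeros(m.shape,np.uint8); a,b,c,d=box; q[b:d,a:c]=m[b:d,a:c]
    n,l,st,_=cv2.connectedComponentsWithStats(q); i=1+np.argmax(st[1:,4]); return (l==i)
E
python3 - <<'E'
from meas import *
B={'scene0':dict(blue=(285,110,335,170),coral=(165,240,220,300),cork=(240,165,300,220)),'side0':dict(blue=(200,240,260,310),coral=(255,130,300,170),cork=(220,195,290,245))}
for f in B:
    p,d,W=pts(f); M=masks(p)
    for k,b in B[f].items():
        m=big(M[k],b); w=W[m&(d>0)]; v,u=np.nonzero(m)
        print(f,k,m.sum(),'bbox',u.min(),v.min(),u.max(),v.max(),'z pct',np.percentile(w[:,2],[1,50,95,99]).round(4))
        zt=np.percentile(w[:,2],97)
        if k!='cork':
            t=w[np.abs(w[:,2]-0.1)<0.1]; t=t[t[:,2]>zt-0.006]; print('  depth rim circle',circ(t[:,:2]),len(t))
            # rim outer ellipse: contour rays at z=0.105, keep upper hull
            cs=cv2.findContours(m.astype(np.uint8),cv2.RETR_EXTERNAL,cv2.CHAIN_APPROX_NONE)[0][0].reshape(-1,2)
            r=ray_plane(f,cs,0.105)[:,:2]; T=np.load('pics/'+f+'.npz')['T'][:2,3]
            # far half of rim
            c=circ(r)[0]
            for _ in range(20):
                dr=(c-T)/np.linalg.norm(c-T); s=r[(r-c)@dr>-0.003]; c,R=circ(s)
            print('  ray rim far-half',c,R)
        else:
            cs=cv2.findContours(m.astype(np.uint8),cv2.RETR_EXTERNAL,cv2.CHAIN_APPROX_NONE)[0][0].reshape(-1,2)
            print('  ray circle',circ(ray_plane(f,cs,0.065)[:,:2]),'depth mean',np.median(w,axis=0))
E
```

```text
scene0 blue 400 bbox 300 127 320 150 z pct [0.0639 0.0903 0.1059 0.1078]
  depth rim circle (array([0.55697104, 0.20726268]), np.float64(0.025154840423935492)) 97
  ray rim far-half [0.55571109 0.2087044 ] 0.024533403375518962
scene0 coral 583 bbox 177 253 205 283 z pct [0.029  0.0847 0.1057 0.1076]
  depth rim circle (array([ 0.55080509, -0.26706669]), np.float64(0.025641431904997587)) 105
  ray rim far-half [ 0.54951052 -0.2670693 ] 0.025358169070791976
scene0 cork 680 bbox 252 177 285 203 z pct [0.061  0.0654 0.0684 0.0696]
  ray circle (array([0.55514211, 0.01938223]), np.float64(0.04086826963436737)) depth mean [0.55535281 0.01765822 0.06542079]
side0 blue 1366 bbox 212 255 248 298 z pct [0.0639 0.0893 0.1048 0.1055]
  depth rim circle (array([0.5515315 , 0.21044223]), np.float64(0.025690118923953436)) 366
  ray rim far-half [0.55173903 0.21079172] 0.02685734105799596
side0 coral 10 bbox 275 144 279 150 z pct [0.0846 0.0916 0.1019 0.1025]
  depth rim circle (array([ 0.54637541, -0.24079737]), np.float64(0.002634813091380193)) 4
  ray rim far-half [ 0.53804583 -0.24103395] 0.012949182286865953
side0 cork 884 bbox 232 207 276 233 z pct [0.062  0.0639 0.0651 0.0656]
  ray circle (array([0.55135793, 0.02079733]), np.float64(0.042704895616698504)) depth mean [0.55131268 0.02106489 0.06387254]
```

```bash
python3 -m inch '[[[-36,43,0],0],[[-36,43,0],0],[[-36,43,0],0],[[-36,43,0],0],[[-36,43,0],0],[[-36,43,0],0],[[-36,43,0],0],[[-36,43,0],0]]' 1
cat > go.py <<'E'
import sys
from h import *
from scipy.spatial.transform import Rotation as Ro
o=env.observe(); R=Ro.from_rotvec(o['ee_rot']).as_matrix(); t=np.array(eval(sys.argv[1]))
print('t',o['time'],'pos',o['position'].round(4),'F',o['ft_force'].round(1),'w',o['grip_width'].round(4),'zaxis',R[:,2].round(4),'y',R[:,1].round(3),'j',o['joint_positions'].round(2))
print('tool mm',(R.T@(t-o['position'])*1000).round(1))
E
python3 go.py '[0.5535,0.209,0.22]'
```

```text
time: 1.15
position: [0.3494, -0.1974, 0.2386]
ee_rot: [0.353, -3.121, -0.007]
ft_force: [0.5, -0.6, 0.3]
grip_width: 0.0868Traceback (most recent call last):
  File "go.py", line 5, in <module>
    print('t',o['time'],'pos',o['position'].round(4),'F',o['ft_force'].round(1),'w',o['grip_width'].round(4),'zaxis',R[:,2].round(4),'y',R[:,1].round(3),'j',o['joint_positions'].round(2))
                                                                                    ^^^^^^^^^^^^^^^^^^^^^
AttributeError: 'float' object has no attribute 'round'
```

```bash
sed -i "s/o\['grip_width'\].round(4)/round(o['grip_width'],4)/" go.py
python3 go.py '[0.5535,0.209,0.23]'
```

```text
t 1.15 pos [ 0.3494 -0.1974  0.2386] F [ 0.5 -0.6  0.3] w 0.0868 zaxis [-0.001   0.0044 -1.    ] y [-0.224  0.975  0.004] j [-0.11 -0.   -0.5  -0.   -1.08 -1.24]
tool mm [-289.8  350.4   10.2]
```

```bash
python3 -m inch '[[[-36,43,1],0],[[-36,43,1],0],[[-36,43,1],0],[[-36,43,1],0],[[-36,43,1],0],[[-36,43,1],0],[[-36,43,1],0],[[-36,43,1],0]]' ; python3 -m inch '[[[0,0,0],0],[[0,0,0],0]]'
python3 go.py '[0.5535,0.209,0.23]'
python3 -c "
from h import *
snap('wrist','w1')"
```

```text
time: 2.15
position: [0.5557, 0.2176, 0.2328]
ee_rot: [-0.359, 3.119, 0.006]
ft_force: [0.9, -0.1, 0.5]
grip_width: 0.0871
time: 2.4
position: [0.556, 0.2204, 0.2305]
ee_rot: [0.364, -3.119, -0.004]
ft_force: [-0.4, 0.2, -0.0]
grip_width: 0.087
t 2.4 pos [0.556  0.2204 0.2305] F [-0.4  0.2 -0. ] w 0.087 zaxis [-0.0014  0.0027 -1.    ] y [-0.23   0.973  0.003] j [ 0.65  0.35 -0.08 -0.   -1.15 -1.98]
tool mm [  5.1 -10.5   0.4]
```

View pics/w1.png

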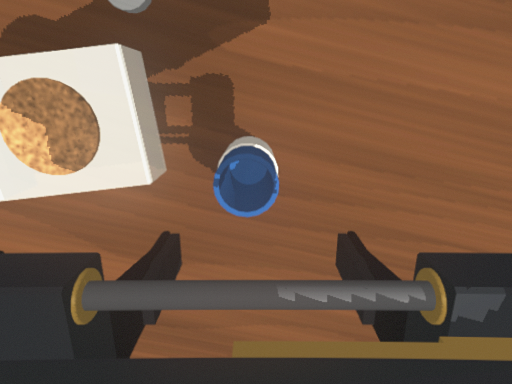

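The blue rim is at about (246,180) between the jaws' axis lines, and the coaster is at (48,125), partly in shadow. I'll measure both from here.

Run:
```python
from meas import *
p,d,W=pts('w1'); H=cv2.cvtColor(p,cv2.COLOR_RGB2HSV); h,s,v=cv2.split(H)
m=big((h>100)&(h<125)&(s>120)&(v>40),(190,110,310,240)); vv,u=np.nonzero(m); print(u.min(),u.max(),vv.min(),vv.max())
cs=cv2.findContours(m.astype(np.uint8),cv2.RETR_EXTERNAL,cv2.CHAIN_APPROX_NONE)[0][0].reshape(-1,2)
print('cam',np.load('pics/w1.npz')['T'][:3,3])
r=ray_plane('w1',cs,0.105); print('rim',circ(r[:,:2]))
w=W[m&(d>0)];print(np.percentile(w[:,2],[1,50,95,99])); t=w[w[:,2]>0.099]; print('depth',circ(t[:,:2]),len(t))
m=big((h>5)&(h<25)&(s>90)&(W[...,2]>.055),(0,60,110,190)); vv,u=np.nonzero(m); print(u.min(),u.max(),vv.min(),vv.max())
cs=cv2.findContours(m.astype(np.uint8),cv2.RETR_EXTERNAL,cv2.CHAIN_APPROX_NONE)[0][0].reshape(-1,2); cs=cs[cs[:,0]>0]
print('cork',circ(ray_plane('w1',cs,0.065)[:,:2]), np.median(W[m],axis=0))
```

```text
214 278 147 216
cam [0.47437518 0.20124212 0.37494441]
rim (array([0.55102397, 0.20898306]), np.float64(0.028669434460808763))
[0.0251322  0.08303465 0.10692869 0.10751644]
depth (array([0.55148233, 0.20934839]), np.float64(0.025994458400920004)) 1106
0 98 78 174
cork (array([0.55176361, 0.0196216 ]), np.float64(0.044290012750019876)) [0.54929471 0.01971645 0.06614078]
```

```bash
python3 go.py '[0.552,0.209,0.15]'; python3 -m inch '[[[3,-5.5,10],0],[[3,-5.5,10],0],[[0,0,20],0],[[0,0,20],0],[[0,0,15],0],[[0,0,0],0],[[0,0,0],0]]' 
python3 go.py '[0.552,0.209,0.087]'
```

```text
t 2.45 pos [0.556  0.2201 0.2305] F [-0.2  0.3 -0.1] w 0.087 zaxis [-0.0012  0.0028 -1.    ] y [-0.23   0.973  0.003] j [ 0.65  0.35 -0.08 -0.   -1.15 -1.98]
tool mm [  6.4 -10.2  80.5]
time: 3.32
position: [0.5502, 0.2008, 0.153]
ee_rot: [0.354, -3.121, -0.005]
ft_force: [-0.9, 0.3, 0.5]
grip_width: 0.087
t 3.325 pos [0.5502 0.2008 0.153 ] F [-0.9  0.3  0.5] w 0.087 zaxis [-0.0012  0.0031 -1.    ] y [-0.224  0.975  0.003] j [ 0.62  0.4  -0.21 -0.   -0.96 -1.97]
tool mm [-3.6  7.4 66.1]
```

```bash
python3 -m inch '[[[-2,5,0],0],[[0,0,0],0],[[0,0,0],0]]' 
python3 go.py '[0.552,0.209,0.087]'
```

```text
time: 3.7
position: [0.5519, 0.2072, 0.1548]
ee_rot: [-0.355, 3.119, 0.007]
ft_force: [0.4, -0.0, -0.5]
grip_width: 0.0869
t 3.7 pos [0.5519 0.2072 0.1548] F [ 0.4 -0.  -0.5] w 0.0869 zaxis [ 0.0019  0.005  -1.    ] y [-0.225  0.974  0.004] j [ 0.63  0.4  -0.2  -0.   -0.97 -1.97]
tool mm [-0.3  1.4 67.8]
```

```bash
python3 -m inch '[[[0,1.4,15],0],[[0,0,15],0],[[0,0,12],0],[[0,0,10],0],[[0,0,0],0],[[0,0,0],0]]' 
python3 go.py '[0.552,0.209,0.087]'
```

```text
time: 4.45
position: [0.5511, 0.2086, 0.0978]
ee_rot: [-0.355, 3.121, 0.006]
ft_force: [0.0, 0.7, -0.1]
grip_width: 0.0872
t 4.45 pos [0.5511 0.2086 0.0978] F [ 0.   0.7 -0.1] w 0.0872 zaxis [-3.0e-04  3.5e-03 -1.0e+00] y [-0.225  0.974  0.003] j [ 0.63  0.46 -0.26 -0.   -0.84 -1.98]
tool mm [-1.   0.2 10.8]
```

```bash
python3 -m inch '[[[-0.5,0,6],0],[[0,0,3],0],[[0,0,0],0],[[0,0,0],0]]' 
python3 go.py '[0.552,0.209,0.087]'; python3 -c "
from h import *
snap('wrist','w2');snap('side','s2')"
```

```text
time: 4.95
position: [0.5522, 0.2091, 0.0893]
ee_rot: [-0.355, 3.119, 0.007]
ft_force: [0.1, 0.1, -0.5]
grip_width: 0.0871
t 4.95 pos [0.5522 0.2091 0.0893] F [ 0.1  0.1 -0.5] w 0.0871 zaxis [ 0.0016  0.0047 -1.    ] y [-0.225  0.974  0.004] j [ 0.63  0.47 -0.27 -0.   -0.82 -1.98]
tool mm [ 0.2 -0.   2.3]
```

View pics/w2.png

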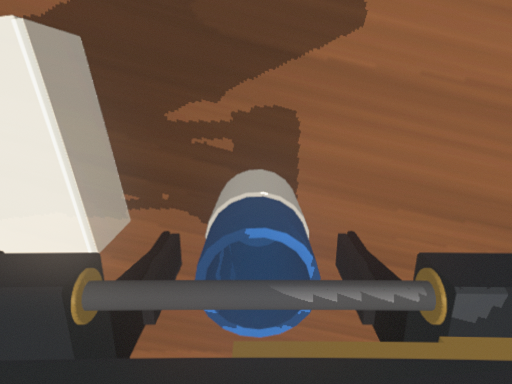

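View pics/s2.png

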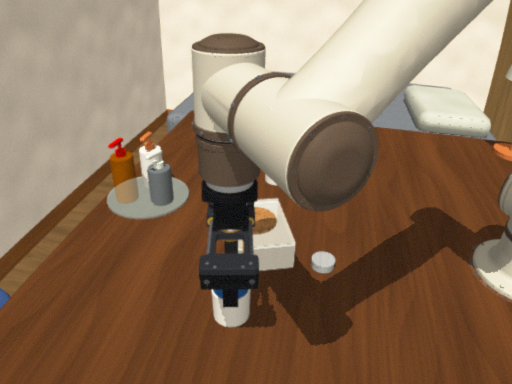

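The rim spans columns 197–320 (centre 258) and the finger tips lie at about 180 and 338 (centre 259), so the cup is centred. I'll close now.

```bash
python3 -m inch '[[[0,0,1],0],[[0,0,0],0],[[0,0,0],0],[[0,0,0],0],[[0,0,0],0],[[0,0,0],0],[[0,0,0],0],[[0,0,0],0]]' -1
python3 go.py '[0.552,0.209,0.185]'
```

```text
time: 6.05
position: [0.5523, 0.209, 0.0886]
ee_rot: [-0.355, 3.119, 0.007]
ft_force: [0.6, -0.4, 0.3]
grip_width: 0.0577
t 6.05 pos [0.5523 0.209  0.0886] F [ 0.6 -0.4  0.3] w 0.0577 zaxis [ 0.002   0.0047 -1.    ] y [-0.225  0.974  0.004] j [ 0.63  0.47 -0.27 -0.   -0.82 -1.98]
tool mm [  0.    0.5 -96.4]
```

The grip holds at 57.7 mm. Next I lift slowly.

```bash
python3 -m inch '[[[0,0,-4],0],[[0,0,-5],0],[[0,0,-6],0],[[0,0,-6],0],[[0,0,-6],0],[[0,0,-6],0]]'
python3 -m inch '[[[0,0,0],0],[[0,0,0],0]]'
python3 go.py '[0.552,0.209,0.185]'; python3 -c "
from h import *
snap('side','s3')"
```

```text
time: 6.8
position: [0.5512, 0.2084, 0.1217]
ee_rot: [0.354, -3.121, -0.006]
ft_force: [0.5, 0.0, -2.7]
grip_width: 0.0579
time: 7.05
position: [0.5516, 0.2087, 0.1232]
ee_rot: [-0.354, 3.12, 0.007]
ft_force: [-0.2, -0.2, -1.6]
grip_width: 0.0579
t 7.05 pos [0.5516 0.2087 0.1232] F [-0.2 -0.2 -1.6] w 0.0579 zaxis [ 7.0e-04  4.7e-03 -1.0e+00] y [-0.224  0.975  0.004] j [ 0.63  0.43 -0.24 -0.   -0.9  -1.98]
tool mm [ -0.5   0.5 -61.8]
```

View pics/s3.png

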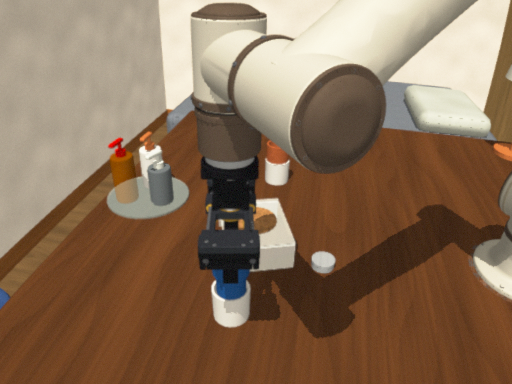

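The white cup stays at (231,303) while the blue one rises, and the force is about the blue cup's own weight. I'll lift further.

```bash
python3 -m inch '[[[0,0,-8],0],[[0,0,-12],0],[[0,0,-14],0],[[0,0,-14],0],[[0,0,-10],0],[[0,0,-4],0],[[0,0,0],0],[[0,0,0],0]]'
python3 go.py '[0.5523,0.0200,0.19]'; python3 -c "
from h import *
snap('side','s4');snap('wrist','w4')"
```

```text
time: 8.1
position: [0.5517, 0.2085, 0.1906]
ee_rot: [-0.354, 3.119, 0.008]
ft_force: [-0.7, 0.6, -1.1]
grip_width: 0.0578
t 8.1 pos [0.5517 0.2085 0.1906] F [-0.7  0.6 -1.1] w 0.0578 zaxis [ 0.002   0.0055 -1.    ] y [-0.224  0.975  0.005] j [ 0.63  0.36 -0.16 -0.   -1.04 -1.98]
tool mm [  41.7 -183.8   -0.5]
```

View pics/s4.png

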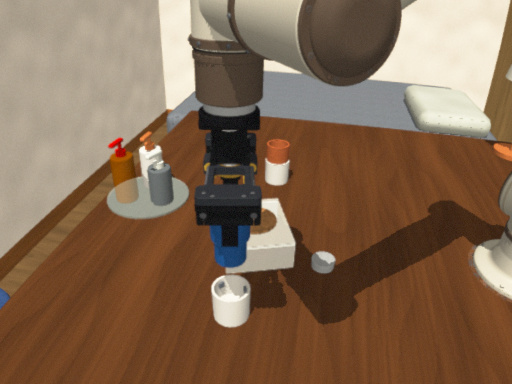

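View pics/w4.png

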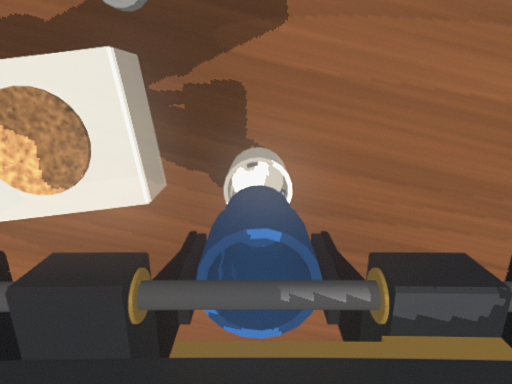

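The blue cup is fully out and the white cup stands unmoved at (231,300) in the side view. Now I carry it over to the coaster.

```bash
python3 -m inch '[[[2,-10,0],0],[[4,-20,0],0],[[6,-28,0],0],[[6,-28,0],0],[[6,-28,0],0],[[6,-24,0],0],[[4,-16,0],0],[[2,-8,0],0]]'
python3 -m inch '[[[0,0,0],0],[[0,0,0],0]]'
python3 go.py '[0.5523,0.0200,0.19]'; python3 -c "
from h import *
snap('wrist','w5')"
```

```text
time: 9.2
position: [0.5509, 0.0298, 0.1885]
ee_rot: [0.35, -3.121, -0.005]
ft_force: [0.4, -0.2, -0.9]
grip_width: 0.0579
time: 9.45
position: [0.551, 0.0296, 0.1885]
ee_rot: [0.349, -3.121, -0.005]
ft_force: [0.1, -0.1, -1.0]
grip_width: 0.0578
t 9.45 pos [0.551  0.0296 0.1885] F [ 0.1 -0.1 -1. ] w 0.0578 zaxis [-0.0012  0.0034 -1.    ] y [-0.221  0.975  0.004] j [ 0.35  0.31 -0.25 -0.   -1.01 -1.69]
tool mm [ 0.8 -9.7 -1.5]
```

View pics/w5.png

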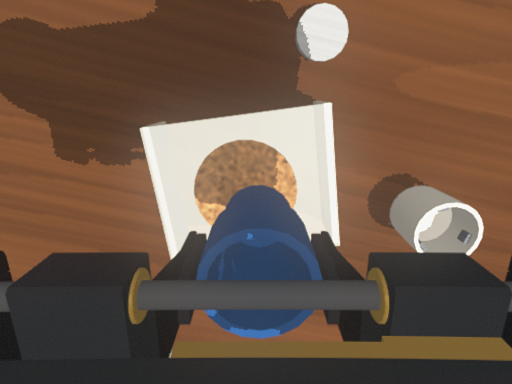

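The coaster shows at about (246,190), partly hidden by the blue cup at (259,275); the white cup at (440,225) stands upright. I'll re-measure the coaster from its visible arc.

```bash
python3 - <<'E'
from meas import *
p,d,W=pts('w5'); H=cv2.cvtColor(p,cv2.COLOR_RGB2HSV); h,s,v=cv2.split(H)
m=big((h>3)&(h<28)&(s>80),(180,130,310,240)); vv,u=np.nonzero(m); print(u.min(),u.max(),vv.min(),vv.max())
cs=cv2.findContours(m.astype(np.uint8),cv2.RETR_EXTERNAL,cv2.CHAIN_APPROX_NONE)[0][0].reshape(-1,2); cs=cs[cs[:,1]<190]
print('cork',circ(ray_plane('w5',cs,0.065)[:,:2]), np.median(W[m],axis=0))
E
python3 go.py '[0.552,0.0200,0.1415]'
```

```text
194 296 140 225
cork (array([0.53819907, 0.01545066]), np.float64(0.03329378504810194)) [0.53630872 0.0078489  0.0662739 ]
t 9.5 pos [0.551  0.0298 0.1885] F [-0.1  0.4 -0.8] w 0.0577 zaxis [-0.0012  0.0033 -1.    ] y [-0.221  0.975  0.004] j [ 0.35  0.31 -0.25 -0.   -1.01 -1.69]
tool mm [ 1.1 -9.9 47. ]
```

Run:
```python
from meas import *
p,d,W=pts('w5'); H=cv2.cvtColor(p,cv2.COLOR_RGB2HSV); h,s,v=cv2.split(H)
m=big((h>3)&(h<28)&(s>80),(180,130,310,240))
cc=cv2.findContours(m.astype(np.uint8),cv2.RETR_EXTERNAL,cv2.CHAIN_APPROX_NONE)[0]; print([len(c) for c in cc])
cs=max(cc,key=len).reshape(-1,2); cs=cs[cs[:,1]<185]
r=ray_plane('w5',cs,0.065)[:,:2]
c,R=circ(r); 
for _ in range(10):
    e=np.abs(np.linalg.norm(r-c,axis=1)-R); k=e<max(.0015,np.median(e)*1.5); c,R=circ(r[k])
print(c,R,k.sum(),len(r)); print(np.load('pics/w5.npz')['K'],np.load('pics/w5.npz')['T'].round(3))
q=p.copy(); q[m]=(0,255,0); cv2.imwrite('pics/m5.png',q[100:260,150:350,::-1])
```

```text
[292]
[0.55175027 0.01942972] 0.04401741122882862 131 146
[321.25669478 321.25669478 258.29410436 194.00946714] [[-0.221  0.93   0.294  0.469]
 [ 0.975  0.21   0.071  0.011]
 [ 0.004  0.302 -0.953  0.333]
 [ 0.     0.     0.     1.   ]]
```

View pics/m5.png

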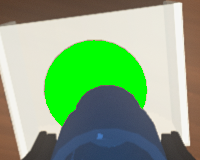

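With outliers dropped, the coaster fits at (0.5518, 0.0194) with R = 44 mm, which agrees with the earlier fits. The first fit was spoilt by edge points along the blue cup. Next comes the sideways correction, then lowering. I expect contact at TCP z of about 0.1336.

```bash
python3 -m inch '[[[1,-6,4],0],[[0,-3,8],0],[[0,0,8],0],[[0,0,8],0],[[0,0,6],0],[[0,0,3],0],[[0,0,0],0],[[0,0,0],0]]'
python3 go.py '[0.552,0.0198,0.1336]'
```

```text
time: 10.5
position: [0.5519, 0.0216, 0.148]
ee_rot: [0.353, -3.119, -0.005]
ft_force: [0.8, -0.8, -0.5]
grip_width: 0.0581
t 10.5 pos [0.5519 0.0216 0.148 ] F [ 0.8 -0.8 -0.5] w 0.0581 zaxis [-0.0026  0.003  -1.    ] y [-0.224  0.975  0.003] j [ 0.33  0.35 -0.3  -0.   -0.92 -1.67]
tool mm [ 0.3 -1.9 14.4]
```

```bash
python3 -m inch '[[[0,-1.5,4],0],[[0,0,4],0],[[0,0,2],0],[[0,0,0],0],[[0,0,0],0]]'
python3 go.py '[0.552,0.0198,0.1336]'
```

```text
time: 11.12
position: [0.5525, 0.0201, 0.1378]
ee_rot: [0.353, -3.12, -0.005]
ft_force: [-0.3, 0.2, -0.4]
grip_width: 0.0576
t 11.125 pos [0.5525 0.0201 0.1378] F [-0.3  0.2 -0.4] w 0.0576 zaxis [-0.0017  0.0032 -1.    ] y [-0.224  0.975  0.003] j [ 0.33  0.36 -0.31 -0.   -0.9  -1.67]
tool mm [ 0.6 -0.2  4.2]
```

```bash
python3 -m inch '[[[0,0,2],0],[[0,0,0],0],[[0,0,1],0],[[0,0,0],0],[[0,0,0],0]]'
python3 -m inch '[[[0,0,1],0],[[0,0,0],0]]'
python3 -m inch '[[[0,0,1],0],[[0,0,0],0]]'; python3 -c "
from h import *
snap('side','s6')"
```

```text
time: 11.75
position: [0.5527, 0.0202, 0.1348]
ee_rot: [0.354, -3.121, -0.005]
ft_force: [0.5, 0.3, -1.3]
grip_width: 0.0579
time: 12.0
position: [0.5526, 0.0202, 0.1338]
ee_rot: [0.354, -3.121, -0.005]
ft_force: [0.4, -0.0, -1.1]
grip_width: 0.0578
time: 12.25
position: [0.5529, 0.0203, 0.1336]
ee_rot: [-0.354, 3.121, 0.005]
ft_force: [0.7, 0.8, -1.4]
grip_width: 0.0579
```

View pics/s6.png

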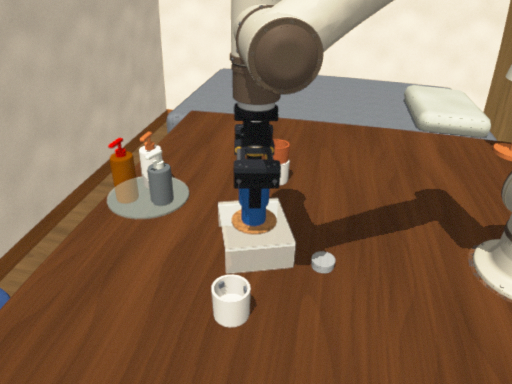

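The cup looks down on the cork at (254,222), but the force hasn't changed yet. I'll ease down until contact shows.

```bash
python3 -m inch '[[[0,0,1],0],[[0,0,0],0]]'
python3 -m inch '[[[0,0,1],0],[[0,0,0],0]]'
```

```text
time: 12.55
position: [0.553, 0.0203, 0.1336]
ee_rot: [-0.355, 3.121, 0.005]
ft_force: [-0.1, -0.6, -1.5]
grip_width: 0.0577
time: 12.8
position: [0.5531, 0.0203, 0.1336]
ee_rot: [-0.355, 3.12, 0.005]
ft_force: [-1.4, -0.2, -0.1]
grip_width: 0.0577
```

```bash
python3 -m inch '[[[0,0,2],0],[[0,0,0],0]]'
python3 -m inch '[[[0,0,3],0],[[0,0,0],0]]'
```

```text
time: 13.05
position: [0.5534, 0.0203, 0.1337]
ee_rot: [-0.357, 3.119, 0.004]
ft_force: [-0.6, -0.4, -1.6]
grip_width: 0.0578
time: 13.3
position: [0.5542, 0.0204, 0.1337]
ee_rot: [-0.358, 3.117, 0.003]
ft_force: [-0.6, -0.2, -1.9]
grip_width: 0.058
```

z is pinned at 0.1336–0.1337, exactly the predicted standing height, although commanded down by 3 mm. So it is standing, even though the force reading barely shows it. I'll undo the preload and release.

```bash
python3 -m inch '[[[0,0,0],0],[[0,0,0],0]]'; python3 go.py '[0.5525,0.0203,0.1336]'
python3 -m inch '[[[0,0,0],0],[[0,0,0],0],[[0,0,0],0],[[0,0,0],0],[[0,0,0],0],[[0,0,0],0]]' 1; python3 go.py '[0.5525,0.0203,0.1336]'; python3 -c "
from h import *
snap('wrist','w7')"
```

```text
time: 13.55
position: [0.5544, 0.0204, 0.1335]
ee_rot: [-0.359, 3.116, 0.003]
ft_force: [-2.5, -0.6, 3.9]
grip_width: 0.0579
t 13.55 pos [0.5544 0.0204 0.1335] F [-2.5 -0.6  3.9] w 0.0579 zaxis [ 0.0044  0.0022 -1.    ] y [-0.227  0.974  0.001] j [ 0.33  0.37 -0.32 -0.   -0.88 -1.67]
tool mm [ 1.9  0.3 -0.1]
time: 14.3
position: [0.5541, 0.0202, 0.1317]
ee_rot: [-0.358, 3.118, 0.002]
ft_force: [0.2, -0.0, 0.6]
grip_width: 0.087
t 14.3 pos [0.5541 0.0202 0.1317] F [ 0.2 -0.   0.6] w 0.087 zaxis [ 0.0026  0.0017 -1.    ] y [-0.227  0.974  0.001] j [ 0.33  0.37 -0.32 -0.   -0.88 -1.67]
tool mm [ 1.6  0.5 -1.9]
```

View pics/w7.png

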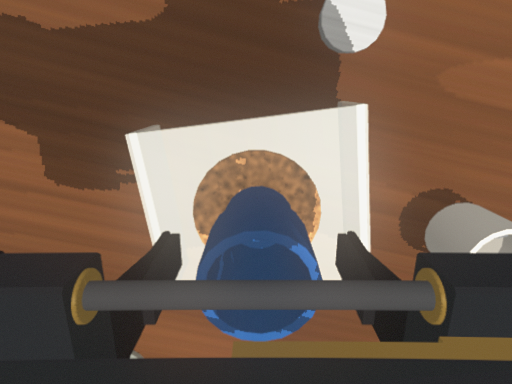

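The jaws are open, with the cup standing free at (259,280) between them. Next I back straight up.

```bash
python3 -m inch '[[[0,0,-5],0],[[0,0,-15],0],[[0,0,-25],0],[[0,0,-30],0],[[0,0,-30],0],[[0,0,-20],0],[[0,0,0],0],[[0,0,0],0]]'
python3 - <<'E'
from meas import *
for n in['scene','side','wrist']: snap(n,n+'8')
o=env.observe(); print(o['time'],o['position'],o['ft_force'],o['dq'].round(3))
for f,b,c in (('scene8',(230,120,310,220),(165,240,220,300)),('side8',(220,150,300,245),None),('wrist8',(190,100,340,300),None)):
    p,d,W=pts(f); H=cv2.cvtColor(p,cv2.COLOR_RGB2HSV); h,s,v=cv2.split(H)
    m=big((h>100)&(h<125)&(s>120)&(v>40),b); w=W[m&(d>0)]; zt=np.percentile(w[:,2],97); t=w[w[:,2]>zt-.007]; print(f,'ztop',zt.round(4),'rim',circ(t[:,:2]),len(t))
    if c:
        m=big(masks(p)['coral'],c); w=W[m&(d>0)]; t=w[(w[:,2]>.1)]; print('coral',circ(t[:,:2]))
E
```

```text
time: 15.35
position: [0.5541, 0.0199, 0.2671]
ee_rot: [-0.358, 3.112, 0.003]
ft_force: [0.7, 0.3, -0.2]
grip_width: 0.087
15.5 [0.55408447 0.01984922 0.26647043] [ 0.31606158 -0.54656579 -0.20726917] [ 0.003  0.007 -0.    -0.001 -0.001  0.001]
scene8 ztop 0.1512 rim (array([0.55841532, 0.02058222]), np.float64(0.02600249126308126)) 162
coral (array([ 0.55060337, -0.26620544]), np.float64(0.026120975643072097))
side8 ztop 0.1492 rim (array([0.55382715, 0.02289105]), np.float64(0.026052091401395205)) 270
wrist8 ztop 0.1527 rim (array([0.55403556, 0.02117071]), np.float64(0.02598372106456981)) 498
```

View pics/side8.png

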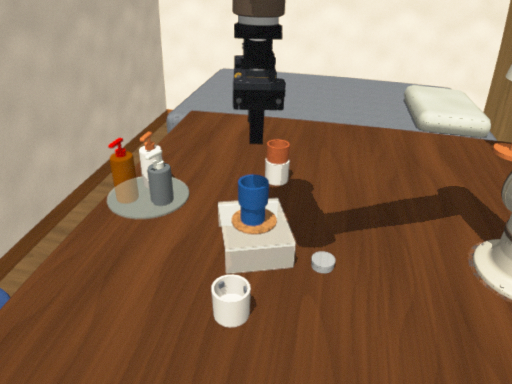

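View pics/wrist8.png

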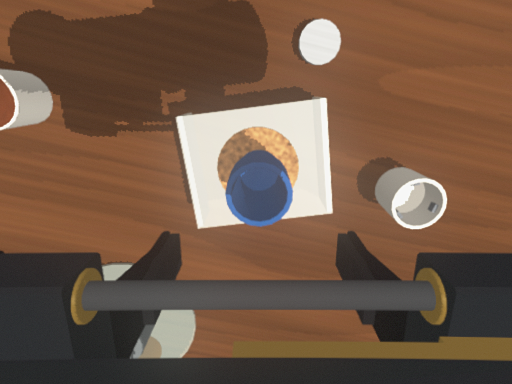

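The blue cup stands upright on the coaster at (254,200) in the side view, with its top at about 0.150 m as expected and about 2–3 mm off centre. Both white cups and the coral cup are where they were, and the gripper is well clear.

```bash
python3 -c "
from rig import env
print(env.close_job())"
```

```text
the job is handed in; nothing more can be done
None
```

I lifted the blue cup straight out of its white cup, carried it upright and lowered it onto the coaster. I released it there, backed the gripper off upward and handed the job in at about 15.5 s.

**Last checks:**
- **Blue cup:** it looked upright and released. Its top was at about 0.150 m, the height expected when standing on the cork. Its axis was about 2–3 mm from the coaster centre by the wrist and side cameras.
- **Other cups:** the coral cup was within about 1 mm of its first fit. I checked the white cup under the blue one by eye only, and it had not visibly moved.
- **Gripper:** the TCP was about 0.27 m up, well clear of the cup.

**What disagreed:**
- The scene camera's fit of the blue cup was about 4–5 mm further in x than the other two cameras. It had read 4 mm high in the same direction for this cup at the start.
- One fit of the coaster was wrong because edge points along the blue cup got in. I redid it without them, and it then agreed with the earlier fits.
- The force reading barely rose when the cup touched down. I judged that it was standing because its height stopped changing at the predicted value. The extra downward steps I then commanded moved the tool about 2 mm in x before I released.

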